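# Press a guide bushing into a sprung drill jig

## Task

Take the larger of the two loose brass bushings and start it, nose down, in the empty bore of the drill jig. Then press it gently straight down until its shoulder sits fully home, flush on the floating deck, without driving the sprung deck down onto its stops, and let go so that the deck springs back up. Leave the smaller bushing standing where it is.

Things in the scene. Friction and masses are not known exactly. Their poses are not given: they have to be found in the camera images.
- bushing: Larger loose brass bushing, standing nose down on the bench. 44 mm tall: round knurled head on top, 38 mm in diameter, 18 mm high (grip it from above); below it a body 26 mm in diameter, 26 mm long, its lowest 8 mm tapering to a 22 mm nose; 10 mm drill hole. Origin: centre of the nose's end face, z up through the head. 0.12 to 0.2 kg.
- shoulder (a point): Centre of the larger bushing's shoulder (underside of its head), 26 mm above its origin; must come to rest on the deck's top face. z along the bushing.
- small_bushing: Smaller loose brass bushing of the same form, 34 mm tall, head 26 mm in diameter, body 16 mm; too small for the bore. Origin: centre of its nose's end face. Leave it alone.
- jig: Drill jig; its steel base plate, 130 (x) by 170 (y) by 14 mm, is fixed to the bench; origin at its underside's centre. Four sprung corner posts carry a floating aluminium deck 120 x 158 x 30 mm, top 70 mm above the bench when up; post tops reach 75 mm. The bore 38 mm from centre along -y already holds a seated bushing (head 18 mm above the deck); the one 38 mm along +y is empty.
- bore (a point): Centre of the empty bore's mouth on the deck's top face (moves with the deck); axes as the jig's, z up. Bore 27 mm wide, chamfered. Let go in the bore, the bushing stops on a tight steel sleeve, shoulder about 10 mm above the deck. Pressing it in then takes about 8 to 15 N, most if hurried or tilted, differing each time; 18 to 20 N held on its head brings it home. It stays in when let go.
- deck (a joint): How far the floating deck is pushed down against its springs, in m; 0 when up. It starts to give at about 2 N and sinks several millimetres under the pressing force, so how far to push cannot be told from where the deck stood. It must not go below 10.2 mm, which about 25 N on the bushing's head causes; hard stops at 13 mm. It springs back up when let go.
Mind the look-alikes: they are no part of the job. What is shaped like the bushing but turquoise or white is not meant.

How it is judged:
On the way:
1. the larger bushing is started in the empty bore: its shoulder less than 15 mm above the deck and its axis within 4 mm of the bore's (z of shoulder in the frame of bore below 0.015 m and horizontal distance between shoulder and bore below 0.004 m), for 0.1 s.
At the end, for the whole second after the job is handed in: The larger bushing sits in the bore that was empty, shoulder within 1.5 mm of the deck's top face, axis within 3 mm and 0.08 rad of the bore's, at rest; the deck is back up (within 1 mm) (z of shoulder in the frame of bore between -0.003 and 0.0015 m and horizontal distance between shoulder and bore below 0.003 m and angle between the z axis of shoulder and the z axis of bore, either way round below 0.08 rad and value of joint deck below 0.001 m and linear speed of bushing below 0.01 m/s); the robot touches nothing.
It fails at once if the deck is driven down towards its stops (more than 10.2 mm, about 25 N) (value of joint deck above 0.0102 m).
It fails at once if the smaller bushing is moved more than 30 mm (distance of small_bushing from where it was at the start of the episode above 0.03 m).
It also fails if it takes over 69 s, if anything falls off the work surface, if the arm or the gripper's body presses on something with over 40 N, if the wrist force passes 120 N, or if a joint passes its speed limit or range.

## Robot

A 7-joint arm with a two-finger parallel gripper is mounted at the origin on a cart in front of the work surface, level with it; the furniture and walls round the work are solid. World frame = base frame: x ahead of the robot, y to its left, z up, the work surface at z = 0. Lengths are in m, angles in rad, forces in N, time in s.
With the tool pointing down it reaches from about 0.4 to 0.875 m from the base axis. Payload 19.3 kg.
Tool frame: the origin (TCP) lies at the very end of the fingers, on their centre line; the grasp point (between the pads) lies 19 mm behind it; z points along the fingers, y is the direction in which the jaws open and shut (so a half turn about z gives the same grasp; the last joint's range is limited). The gripper opens to 85 mm and grips with 20 to 120 N. Pads are 22 mm wide; open, the fingers measure 114 mm over their backs; the gripper's body (76 mm by 85 mm) begins 54 mm behind the grasp point. The pads swing forward as they close: fully open they stand 13 mm farther back than shut.
Start: joints at [-0.07, 0.521, -0.036, 1.599, 0.021, 1.021, -0.113], TCP at [0.625, -0, 0.201] pointing down, gripper open.
Joint ranges: [-2.91, 2.91], [-0.3, 2.13], [-1.5, 1.42], [0.17, 2.43], [-1.26, 4.41], [0.16, 1.93], [-2.52, 2.52]. Speed limits (rad/s): [1.89, 1.89, 2.39, 2.39, 3.01, 3.01, 3.01].

## Interface

Orientations are given as [roll, pitch, yaw] about the fixed x, y, z axes, in that order (R = Rz(yaw) Ry(pitch) Rx(roll)).
In Python, from workcell import telemetry, imaging, ticket gives the robot as it stands.
- The arm moves only by the tool carry_out, never from a script. Its argument "series" is a list of rows, each a list of 7 numbers: the shift along the tool's x, y, z in m, then the turn, a rotation vector about the tool's x, y, z in rad, then the closure in counts, from 0 (fully open) to 255 (shut). In form: [[tx, ty, tz, ax, ay, az, jaw], ...]. A call has 1 to 10 rows; each row is the pose to reach, as a shift and turn from the pose commanded when the call began, along the tool's axes at that moment; what a row does not reach only later rows make up. A row lasts 1/8 s, in which the tool goes at most 62.5 mm and 10.7 degrees, less where a joint would pass 70% of its speed; a pose out of reach is approached as far as the arm can. A call with a gripper value outside its range is refused whole. The fingers move at their own pace and stop on an object; "force" is the grip in N (left out, the last holds). Time passes only in rows, so rows that repeat a pose let the fingers close. It gives the time, the measured TCP pose, the force and the opening at its end, in the units of the state.
- telemetry.observe(): the state, without advancing time (a new reading comes with each control period).
- imaging.grab_frame(name): name is "scene" or "side" or "wrist"; returns (picture, depth): 400x640x3 uint8, blue, green, red; 400x640 float32, m along the optical axis (not along the pixel's ray), 0 where there is no reading.
- imaging.camera_info(name): a dict with "mtx" (3x3 intrinsics, pixels), "dist_coeffs" ([k1, k2, p1, p2, k3] as OpenCV has them; the pictures are not rectified), "extrinsics" (4x4, takes a point from camera to world coordinates); the wrist camera has in their place "hand_eye" (4x4, takes a point from camera to tool coordinates, whose origin is the TCP and whose axes are the flange's). Camera axes: x right, y down, z forward; pixel columns grow to the right and rows downward; lengths in m; the calibration is good to about 2 mm. A picture is of the moment at which its call begins: read the wrist's pose just before it. camera_info takes no time and is no camera call.
- ticket.job_done(): hands the job in, once; it reports no verdict.
The state is a dict: "clock": time; "qpos": joint angles; "qd": joint speeds; "joint_efforts": joint torques, N m; "position": TCP position; "tool_rot": TCP orientation; "force": force on the tool from outside, world axes, zero at the start; "moment": the same for the moment, N m; "grip_width": finger opening in m.
Only numpy, scipy, OpenCV 4.12 (cv2) and the standard library are available. Lean on these libraries where they do the work, as an engineer would, in place of code of your own. Each camera call takes 0.05 s, during which the arm holds its last target.

## Working session

There is one attempt and no reset: what is moved stays moved. The work goes in short steps, Python scripts to look and compute and a tool call to move; the robot and the scene stay as the last step left them, time stands still between calls to the robot, and variables do not carry over. Pictures are saved under pics/ and viewed, and the job is handed in when it is done.

Besides the shell and the picture viewer there is one more tool, called after "Request:" by a JSON object that holds its "fn" and its "kwargs". carry_out: Moves the arm, as the interface text tells. Its arguments: {"type":"object","properties":{"series":{"type":"array"},"force":{"type":"number"}},"required":["series"]}

```bash
mkdir -p pics; ls; python3 - <<'E'
from workcell import telemetry, imaging
import cv2,numpy as np
print(telemetry.observe())
for n in ["scene","side","wrist"]:
    p,d=imaging.grab_frame(n); cv2.imwrite(f"pics/{n}0.png",p); np.save(f"pics/{n}0.npy",d)
    print(n,imaging.camera_info(n))
E
```

```text
pics
{'clock': 0.0, 'qpos': array([-0.07022523,  0.52201016, -0.03628552,  1.60001636,  0.0211961 ,
        1.0210929 , -0.11278488]), 'qd': array([ 0.00025649, -0.00060436,  0.00090978,  0.00150983,  0.00026164,
       -0.00127044,  0.00210179]), 'joint_efforts': array([-4.24098413e-03, -9.27110124e+01,  1.97758444e+00, -3.69928443e+01,
        1.76317629e-02,  8.19846697e-03, -6.58496788e-05]), 'position': array([ 6.24623618e-01, -4.81489236e-05,  2.00425626e-01]), 'tool_rot': array([-3.14045490e+00,  9.93043518e-05,  1.57078856e+00]), 'force': array([ 0.07811601, -0.28096898,  0.41230695]), 'moment': array([ 0.01015089,  0.0093367 , -0.01504762]), 'grip_width': 0.08537591276976804}
scene {'mtx': array([[438.65653987,   0.        , 325.40027761],
       [  0.        , 438.65653987, 202.78315599],
       [  0.        ,   0.        ,   1.        ]]), 'dist_coeffs': array([-0.08156806,  0.        ,  0.        ,  0.        ,  0.        ]), 'extrinsics': array([[ 0.81267316, -0.43155306,  0.39156645,  0.17738593],
       [-0.58262721, -0.58978111,  0.55919922, -0.46819543],
       [-0.0
[... 535 characters left out ...]
0.38207266,  0.40546028],
       [ 0.        ,  0.        ,  0.        ,  1.        ]])}
wrist {'mtx': array([[328.56020218,   0.        , 315.85761829],
       [  0.        , 328.56020218, 198.53065205],
       [  0.        ,   0.        ,   1.        ]]), 'dist_coeffs': array([-0.03635603,  0.        ,  0.        ,  0.        ,  0.        ]), 'hand_eye': array([[ 1.19484060e-04, -9.49975136e-01, -3.12325515e-01,
         8.03486638e-02],
       [ 9.99999596e-01,  3.91668642e-04, -8.08744234e-04,
         1.87240155e-04],
       [ 8.90615024e-04, -3.12325293e-01,  9.49974799e-01,
        -1.72338683e-01],
       [ 0.00000000e+00,  0.00000000e+00,  0.00000000e+00,
         1.00000000e+00]])}
```

View pics/scene0.png

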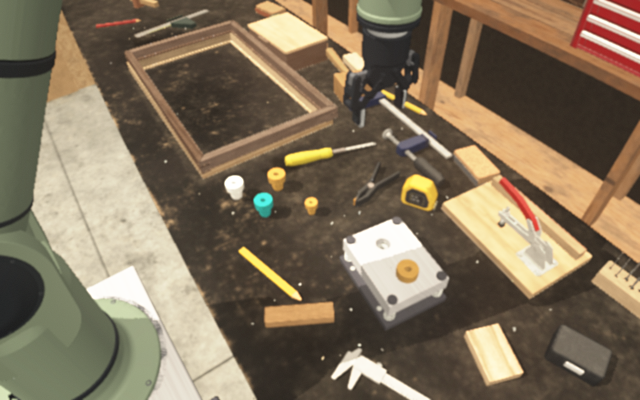

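View pics/side0.png

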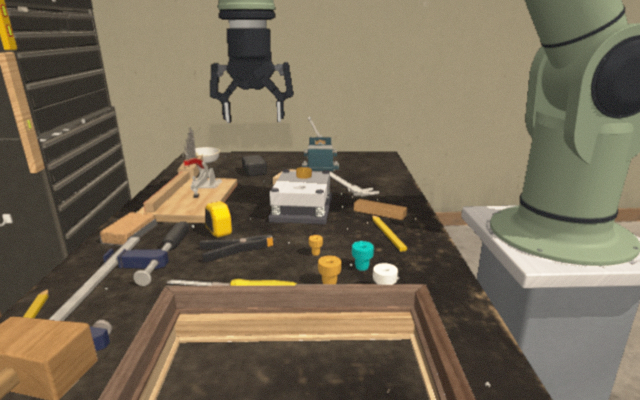

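View pics/wrist0.png

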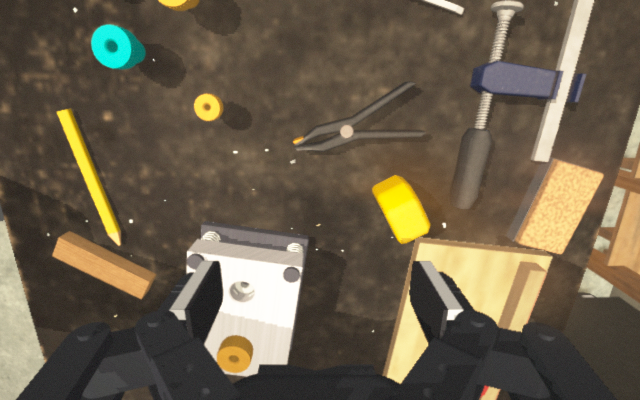

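The scene view shows the larger bushing near (277,179), the small one at (311,205), and the jig around (395,265) with its empty bore at (382,243). In the wrist view the bore is at (242,291), and the larger bushing is cut off at the top edge, at (178,0).

```bash
cat > h.py <<'E'
from workcell import telemetry, imaging
import cv2,numpy as np
from scipy.spatial.transform import Rotation as R
def T_tool(s=None):
    s=s or telemetry.observe(); T=np.eye(4); T[:3,:3]=R.from_euler('xyz',s['tool_rot']).as_matrix(); T[:3,3]=s['position']; return T
def campose(n,s=None):
    c=imaging.camera_info(n)
    return c, (T_tool(s)@c['hand_eye'] if n=='wrist' else c['extrinsics'])
def ray(c,E,uv,z):
    p=cv2.undistortPoints(np.float64(uv).reshape(-1,1,2),c['mtx'],c['dist_coeffs'])[:,0]
    d=np.c_[p,np.ones(len(p))]@E[:3,:3].T; o=E[:3,3]
    return o+d*((z-o[2])/d[:,2:])
def proj(c,E,P):
    Ei=np.linalg.inv(E); q=np.float64(P)@Ei[:3,:3].T+Ei[:3,3]
    return cv2.projectPoints(q.reshape(-1,1,3),np.zeros(3),np.zeros(3),c['mtx'],c['dist_coeffs'])[0][:,0]
def blobs(p,lo,hi,amin=20):
    m=cv2.inRange(cv2.cvtColor(p,cv2.COLOR_BGR2HSV),lo,hi)
    n,l,st,ce=cv2.connectedComponentsWithStats(m)
    return [(st[i],ce[i],l==i) for i in range(1,n) if st[i][4]>=amin]
E
python3 - <<'E'
from h import *
for n,z in (("scene",.03),("side",.03),("wrist",.03)):
    p=cv2.imread(f"pics/{n}0.png"); c,E=campose(n)
    for st,ce,m in blobs(p,(8,120,90),(24,255,255)):
        print(n,st,ce.round(1),ray(c,E,ce,z)[0].round(3))
    if n!='wrist':
        x0={'scene':(210,150),'side':(240,160)}[n]; k=p[x0[1]:x0[1]+150,x0[0]:x0[0]+200]
        cv2.imwrite(f"pics/{n}0z.png",cv2.resize(k,None,fx=4,fy=4,interpolation=2))
c,E=campose('wrist'); print('bore',ray(c,E,(242,291),.07),'seated head',ray(c,E,(235,353),.088))
E
```

```text
scene [132   0  26   8 120] [142.1   3.3] [0.581 1.34  0.03 ]
scene [ 293    0   66   36 1016] [330.1  17.1] [1.079 0.772 0.03 ]
scene [ 408    0  232  130 8317] [515.7  42.1] [1.467 0.265 0.03 ]
scene [255   2  35  15 158] [267.5  10.6] [0.929 0.958 0.03 ]
scene [60 19  7  7 24] [63. 22.] [0.284 1.384 0.03 ]
scene [134  18   7   5  21] [136.7  19.9] [0.514 1.2   0.03 ]
scene [347  37  12  14  55] [353.1  44.5] [1.016 0.56  0.03 ]
scene [331  38  20  14  33] [340.6  45. ] [0.982 0.582 0.03 ]
scene [468  44   8  26  76] [471.4  58.2] [1.26  0.278 0.03 ]
scene [318  48  29  54 398] [336.9  77. ] [0.855 0.432 0.03 ]
scene [331  48  11  14  28] [336.3  54.1] [0.934 0.542 0.03 ]
scene [55 53  8 10 44] [58.3 57. ] [0.211 1.1   0.03 ]
scene [ 49  65  20  32 239] [57.8 78.7] [0.18  0.951 0.03 ]
scene [365  84   7   7  35] [367.6  87.5] [0.891 0.336 0.03 ]
scene [381  89  15  12  63] [388.9  94.7] [0.915 0.274 0.03 ]
scene [454  95  53  27 153] [476.  103.9] [1.077 0.103 0.03 ]
scene [405 101  22  15  93] [414.9 108.6] [0.927 0.184 0.03 ]
scene [ 489  120  151  143 2839] [603.9 183.1] [ 1.08 
[... 3459 characters left out ...]
  0.03 ]
wrist [554 227   7   9  27] [557.  231.6] [ 0.904 -0.073  0.03 ]
wrist [  52  231  104   68 3118] [103.  264.3] [ 0.369 -0.116  0.03 ]
wrist [464 243  72  11 170] [502.  248.3] [ 0.842 -0.094  0.03 ]
wrist [516 261  17  16 105] [522.9 268. ] [ 0.873 -0.12   0.03 ]
wrist [534 263  12   9  28] [539.4 266.9] [ 0.893 -0.119  0.03 ]
wrist [540 273   7  16  26] [543.1 281.5] [ 0.903 -0.139  0.03 ]
wrist [527 298  10  25  30] [531.4 310.4] [ 0.897 -0.181  0.03 ]
wrist [ 217  336   36   37 1055] [234.5 354. ] [ 0.517 -0.248  0.03 ]
wrist [495 389   6  11  20] [497.6 393.8] [ 0.88  -0.322  0.03 ]
bore [[ 0.54510868 -0.12403365  0.07      ]] seated head [[ 0.5361412  -0.19128785  0.088     ]]
```

View pics/scene0z.png

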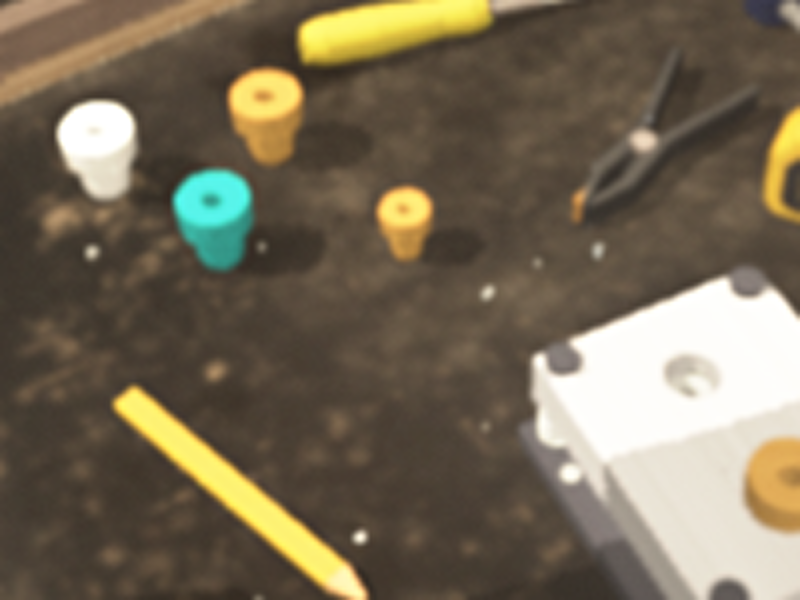

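Request:
{"fn": "carry_out", "kwargs": {"series": [[0.05,-0.03,0,0,0,0,0],[0.1,-0.06,0.01,0,0,0,0],[0.15,-0.1,0.02,0,0,0,0],[0.2,-0.127,0.02,0,0,0,0],[0.2,-0.127,0.02,0,0,0,0],[0.2,-0.127,0.02,0,0,0,0]]}}

```text
clock: 0.9
position: [0.4981, 0.1997, 0.181]
tool_rot: [3.142, 0.0, 1.571]
force: [-0.8, -0.0, 0.9]
grip_width: 0.0854
```

```bash
python3 - <<'E'
from h import *
s=telemetry.observe();print(s['clock'],s['position'],s['tool_rot'],s['qd'].round(3))
p,d=imaging.grab_frame('wrist');cv2.imwrite('pics/w1.png',p);np.save('pics/w1.npy',d)
import pickle;pickle.dump(s,open('w1.pkl','wb'))
c,E=campose('scene')
for k,uv in dict(turq=(263,200),white=(234,183),brass=(276.5,173.5),small=(311,202)).items(): print(k,ray(c,E,uv,.044 if k!='small' else .034)[0].round(3))
E
```

```text
0.9 [0.49808994 0.19973057 0.18095498] [3.14157085e+00 3.86386269e-04 1.57101517e+00] [ 0.025  0.005  0.011 -0.003 -0.    -0.001  0.001]
turq [0.431 0.119 0.044]
white [0.405 0.2   0.044]
brass [0.495 0.171 0.044]
small [0.513 0.063 0.034]
```

View pics/w1.png

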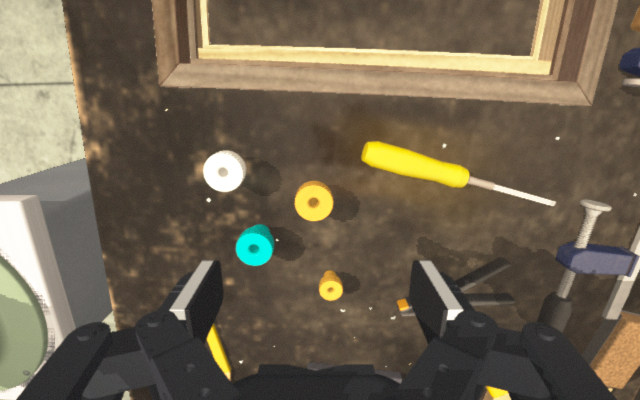

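The wrist view shows the brass bushing at (314,201), turquoise at (255,245), white at (224,171), small brass at (330,287), and the screwdriver handle starting at (362,152).

```bash
python3 - <<'E'
from h import *
import pickle
s=pickle.load(open('w1.pkl','rb')); p=cv2.imread('pics/w1.png'); d=np.load('pics/w1.npy'); c,E=campose('wrist',s)
for st,ce,m in blobs(p,(8,120,60),(26,255,255),100):
    if 280<ce[0]<345 and 150<ce[1]<320:
        cn=max(cv2.findContours(m.astype(np.uint8),0,1)[0],key=cv2.contourArea); print(st,ce,cv2.minEnclosingCircle(cn),ray(c,E,cv2.minEnclosingCircle(cn)[0],.044))
print('hole',ray(c,E,[(314,202.5)],.044), 'handle',ray(c,E,[(362,150),(365,166),(470,175)],.02))
print(d[195:210:5,300:330:5])
h=cv2.resize(p[160:310,260:390],None,fx=5,fy=5,interpolation=2)[:600]; cv2.imwrite('pics/w1z.png',h)
E
```

```text
[ 294  180   40   42 1213] [313.31492168 199.90684254] ((313.5, 200.625), 20.77606201171875) [[0.49568029 0.17614537 0.044     ]]
[318 270  26  31 338] [329.89349112 283.0887574 ] ((330.5, 285.0172424316406), 15.419811248779297) [[0.51398562 0.07927832 0.044     ]]
hole [[0.496174   0.17417757 0.044     ]] handle [[0.54503602 0.22256378 0.02      ]
 [0.54886242 0.20592062 0.02      ]
 [0.6600554  0.19658232 0.02      ]]
[[0.3252406  0.32585534 0.326415   0.32467616 0.32580703 0.32386515]
 [0.32640123 0.32645103 0.34827363 0.35162985 0.32603908 0.        ]
 [0.32814914 0.32673702 0.33276764 0.33639473 0.32871926 0.3283073 ]]
```

View pics/w1z.png

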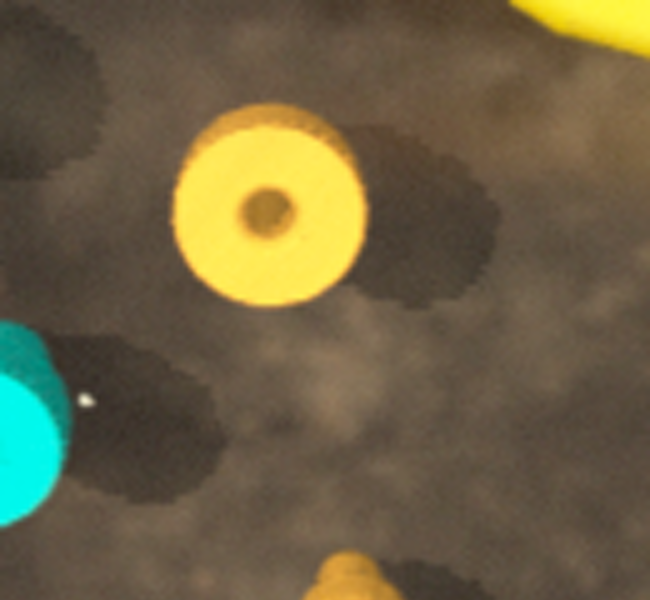

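Request:
{"fn": "carry_out", "kwargs": {"series": [[-0.013,-0.001,0,0,0,0,75],[-0.026,-0.002,0.03,0,0,0,75],[-0.026,-0.002,0.07,0,0,0,75],[-0.026,-0.002,0.1,0,0,0,75],[-0.026,-0.002,0.1,0,0,0,75]], "force": 40}}

```text
clock: 1.58
position: [0.4951, 0.172, 0.0796]
tool_rot: [-3.138, 0.002, 1.569]
force: [0.4, -0.2, 0.2]
grip_width: 0.0604
```

```bash
python3 - <<'E'
from h import *
s=telemetry.observe();print(s['clock'],s['position'],s['grip_width'])
p,d=imaging.grab_frame('wrist');cv2.imwrite('pics/w2.png',p)
E
```

```text
1.575 [0.4951199  0.17199498 0.07955325] 0.06042061038915425
```

View pics/w2.png

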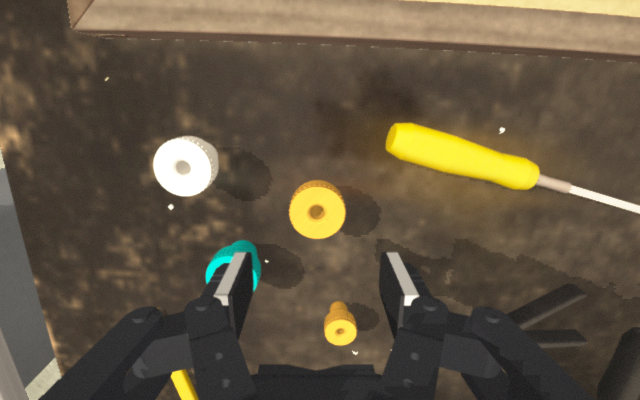

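Bushing head hole now at (317,211), centred between the jaws; turquoise is partly below the left finger at (235,268).

```bash
python3 - <<'E'
from h import *
s=telemetry.observe();print(s['position'],s['tool_rot']);c,E=campose('wrist',s)
print(ray(c,E,[(316.8,211.5)],.044), ray(c,E,[(235,271)],.044))
E
```

```text
[0.49596405 0.172616   0.08097464] [-3.14039464e+00  8.47680722e-04  1.56926566e+00]
[[0.49657395 0.17484127 0.044     ]] [[0.43710647 0.12870835 0.044     ]]
```

Request:
{"fn": "carry_out", "kwargs": {"series": [[0,0,0.02,0,0,0,75],[0,0,0.04,0,0,0,75],[0,0,0.06,0,0,0,75],[0,0,0.06,0,0,0,75],[0,0,0.06,0,0,0,255],[0,0,0.06,0,0,0,255],[0,0,0.06,0,0,0,255],[0,0,0.06,0,0,0,255],[0,0,0.06,0,0,0,255]], "force": 50}}

```text
clock: 2.75
position: [0.496, 0.174, 0.0211]
tool_rot: [3.142, -0.0, 1.571]
force: [0.7, -0.3, -0.2]
grip_width: 0.0001
```

```bash
python3 - <<'E'
from h import *
p,d=imaging.grab_frame('wrist');cv2.imwrite('pics/w3.png',p)
s=telemetry.observe();print(s['clock'],s['position'],s['tool_rot'],s['grip_width'],s['force'])
E
```

```text
2.8 [0.49597971 0.17399294 0.02099852] [-3.14153008e+00  1.44104888e-05  1.57081195e+00] -6.879988153190568e-05 [-0.71550295  0.22941846 -0.7971587 ]
```

View pics/w3.png

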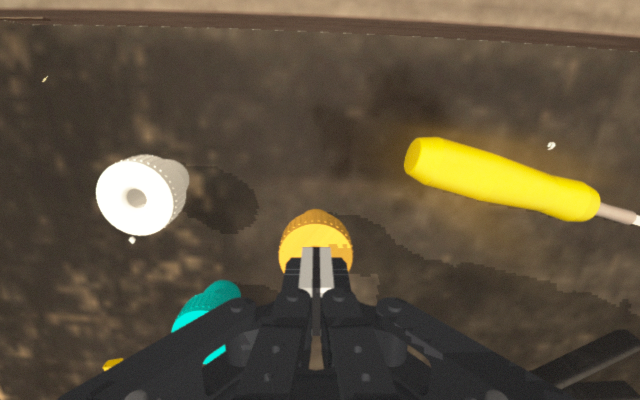

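The jaws shut on nothing: width is 0, and the bushing shows at about (316,243), beyond the closed fingers. Checking how the tool is offset.

```bash
python3 - <<'E'
from h import *
s=telemetry.observe();c,E=campose('wrist',s)
t=s['position']
print(proj(c,E,[t,t+[0,0,.019],[0.4965,0.1745,.044]]))
p=cv2.imread('pics/w3.png')
print(ray(c,E,[(316,250),(278,247),(352,247)],.044))
for n in ("scene","side"):
    p,_=imaging.grab_frame(n);c,E=campose(n); u=proj(c,E,[[.496,.174,.044]])[0].astype(int);print(n,u)
    k=p[max(0,u[1]-60):u[1]+60,u[0]-70:u[0]+70]; cv2.imwrite(f'pics/{n}3.png',cv2.resize(k,None,fx=5,fy=5,interpolation=2))
E
```

```text
[[315.78252138 237.66962865]
 [315.73981377 253.19203354]
 [316.75336553 255.99555398]]
[[0.49611618 0.17788822 0.044     ]
 [0.47697972 0.17954202 0.044     ]
 [0.5142395  0.17956597 0.044     ]]
scene [276 172]
side [329 260]
```

View pics/scene3.png

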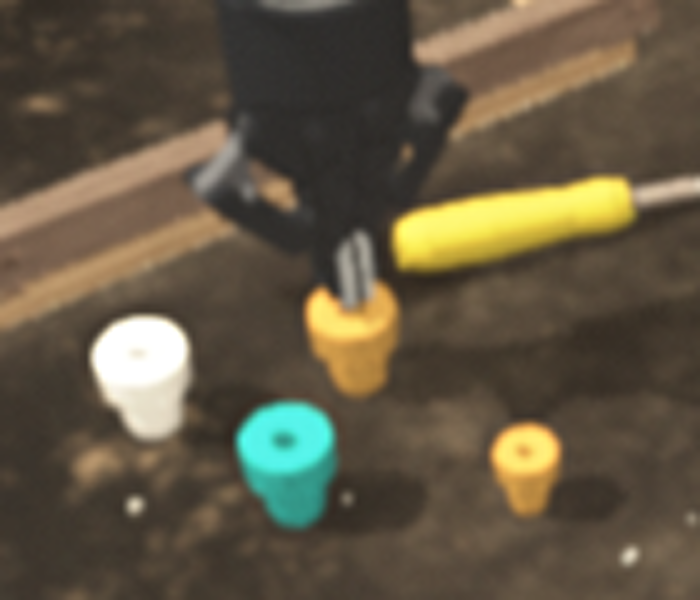

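View pics/side3.png

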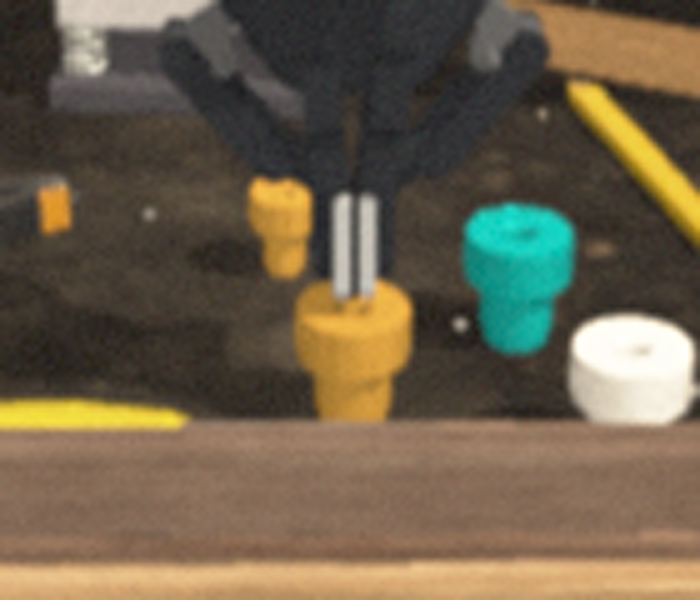

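In both fixed views the closed fingertips sit on or just above the head's top, at scene (277.6,172.6) and side (329.8,259.4). That puts them near z = 0.044 while the reported TCP z is 0.021. Checking this with triangulation and depth.

```bash
python3 - <<'E'
from h import *
import pickle
def o_d(n,uv):
    c,E=campose(n); a=ray(c,E,[uv],0)[0]; o=E[:3,3]; return o,(a-o)/np.linalg.norm(a-o)
(o1,d1),(o2,d2)=o_d('scene',(277.6,172.6)),o_d('side',(329.8,259.4))
t=np.linalg.lstsq(np.c_[d1,-d2],o2-o1,rcond=None)[0];print('tip',o1+t[0]*d1,o2+t[1]*d2)
# depth -> world z
def dz(n,d,us,vs,s=None):
    c,E=campose(n,s); uv=np.array([(u,v) for v in vs for u in us],float); q=cv2.undistortPoints(uv.reshape(-1,1,2),c['mtx'],c['dist_coeffs'])[:,0]
    Z=np.array([d[int(v),int(u)] for u,v in uv]); P=np.c_[q*Z[:,None],Z]; return (P@E[:3,:3].T+E[:3,3])[Z>0]
s=pickle.load(open('w1.pkl','rb'));d=np.load('pics/w1.npy')
print('head top z',np.median(dz('wrist',d,range(302,327),range(207,216),s)[:,2]),'bench',np.median(dz('wrist',d,range(300,330),range(115,135),s)[:,2]))
d=np.load('pics/side0.npy'); print('side head z',np.median(dz('side',d,range(320,338),range(258,262))[:,2]))
p,d=imaging.grab_frame('side'); 
for v in range(235,285,3): print(v,dz('side',d,[326,327,328,329,330,331,332],[v]).mean(0).round(4))
s=telemetry.observe(); print(s['position'],s['clock'])
E
```

```text
tip [0.49804672 0.17135548 0.04486389] [0.49499176 0.17203498 0.04403561]
head top z 0.04314144377104531 bench -0.0008852749296823226
side head z 0.043763839301136365
235 [0.4973 0.1835 0.0952]
238 [0.4973 0.184  0.0901]
241 [0.4974 0.186  0.0857]
244 [0.4975 0.1869 0.0807]
247 [0.4974 0.1859 0.0748]
250 [0.4974 0.1864 0.0695]
253 [0.4975 0.1879 0.0648]
256 [0.4974 0.1868 0.0587]
259 [0.4962 0.1695 0.0434]
262 [0.4964 0.1735 0.0399]
265 [0.4976 0.1905 0.044 ]
268 [0.4983 0.1932 0.0399]
271 [0.4977 0.1936 0.0345]
274 [0.4977 0.1938 0.0289]
277 [0.4973 0.1883 0.0198]
280 [0.4973 0.1872 0.0134]
283 [0.4972 0.187  0.0074]
[0.49598397 0.17398701 0.02096891] 2.95
```

```bash
python3 - <<'E'
from h import *
c,E=campose('side')
o=E[:3,3]
def atY(uv,y):
    a=ray(c,E,[uv],-5)[0]; d=a-o; return o+d*(y-o[1])/d[1]
print('start tips (TCP z .2004, open: expect .213)',atY((226,121),.011),atY((281,121),.011))
print('now tip',atY((329.8,259.4),.186),atY((329.8,259.4),.174))
p=cv2.imread('pics/side0.png')[40:140,180:320]; cv2.imwrite('pics/side0g.png',cv2.resize(p,None,fx=5,fy=5,interpolation=2))
print(proj(c,E,[[.4965,.186,.044],[.4965,.174,.044],[.496,.186,.021]]))
E
```

```text
start tips (TCP z .2004, open: expect .213) [0.67477576 0.011      0.24717136] [0.57469522 0.011      0.24582719]
now tip [0.49597855 0.186      0.0518526 ] [0.49513061 0.174      0.04513553]
[[329.46516519 263.59245093]
 [328.98199209 260.01699993]
 [329.71138185 275.6481114 ]]
```

View pics/side0g.png

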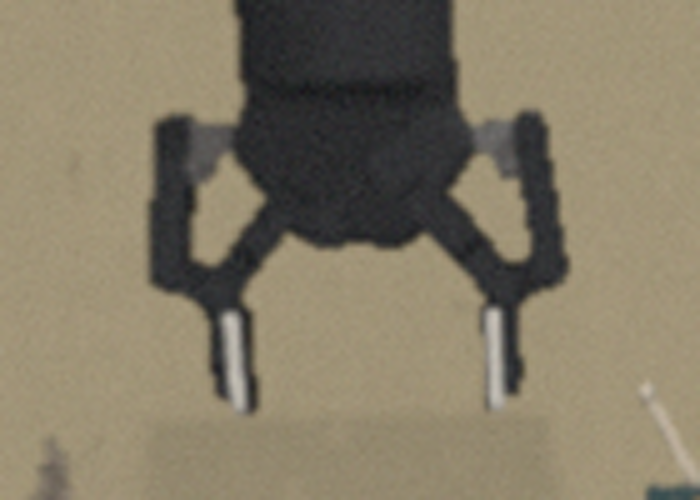

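The open start view agrees: tips at z = 0.246 against an expected 0.213. So the real fingertips end about 31–33 mm above the reported TCP, with the two views consistent. The jaws closed about 8 mm above the head and touched nothing. I'll reopen, descend in checked steps, and treat reported z as tip z minus about 0.03.

Request:
{"fn": "carry_out", "kwargs": {"series": [[0,0,-0.01,0,0,0,75],[0,0,-0.01,0,0,0,75],[0,0,-0.01,0,0,0,75],[0,0,-0.01,0,0,0,75],[0,0,0,0,0,0,75],[0,0,0.01,0,0,0,75],[0,0,0.018,0,0,0,75],[0,0,0.018,0,0,0,75]]}}

```text
clock: 3.95
position: [0.4955, 0.1738, 0.0021]
tool_rot: [-3.14, 0.001, 1.571]
force: [0.6, -0.3, -0.3]
grip_width: 0.06
```

```bash
python3 - <<'E'
from h import *
s=telemetry.observe();print(s['clock'],s['position'],s['grip_width'],s['force'])
p,d=imaging.grab_frame('side');cv2.imwrite('pics/side4.png',cv2.resize(p[190:310,255:405],None,fx=5,fy=5,interpolation=2))
p,d=imaging.grab_frame('wrist');cv2.imwrite('pics/w4.png',p)
E
```

```text
3.95 [0.49548195 0.17379063 0.00212262] 0.060018173425783604 [ 0.59010512 -0.31132422 -0.33317171]
```

View pics/side4.png

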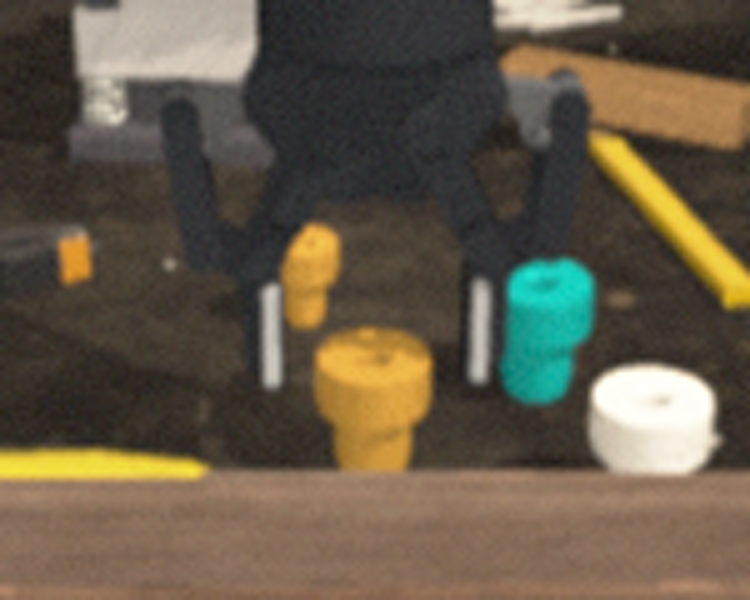

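View pics/w4.png

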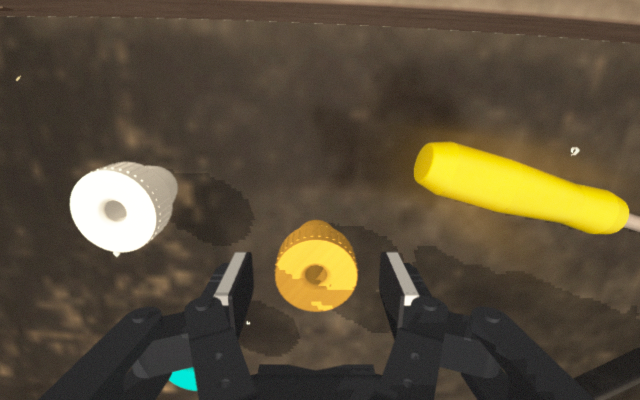

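Side view: open fingertips at (309,267) and (351,266), either side of the head. Wrist view: head hole at (316,274) between the pads.

```bash
python3 - <<'E'
from h import *
c,E=campose('side');o=E[:3,3]
for y in (.174,.185):
    for uv in ((309.2,267.4),(351,266.6)):
        a=ray(c,E,[uv],-5)[0]; d=a-o; print(y,o+d*(y-o[1])/d[1])
s=telemetry.observe();c,E=campose('wrist',s);print(s['position'])
print('head',ray(c,E,[(316,274.5)],.044))
# finger front tip edges
o=E[:3,3]
for uv in ((247,253),(385,253)):
    for z in (.03,.04,.05): print(z,ray(c,E,[uv],z))
E
```

```text
0.174 [0.52985604 0.174      0.03083967]
0.174 [0.45915243 0.174      0.03024793]
0.185 [0.53003992 0.185      0.03724127]
0.185 [0.46054451 0.185      0.03665964]
[0.49597256 0.17397893 0.00293078]
head [[0.49612482 0.1746969  0.044     ]]
0.03 [[0.46204681 0.1782439  0.03      ]]
0.04 [[0.46439735 0.18348268 0.04      ]]
0.05 [[0.46674789 0.18872146 0.05      ]]
0.03 [[0.53016593 0.17828994 0.03      ]]
0.04 [[0.52782708 0.18352555 0.04      ]]
0.05 [[0.52548822 0.18876116 0.05      ]]
```

Request:
{"fn": "carry_out", "kwargs": {"series": [[0,0,0.005,0,0,0,75],[0,0,0.01,0,0,0,75],[0,0,0.01,0,0,0,75],[0,0,0.01,0,0,0,255],[0,0,0.01,0,0,0,255],[0,0,0.01,0,0,0,255],[0,0,0.01,0,0,0,255],[0,0,0.01,0,0,0,255]], "force": 50}}

```text
clock: 5.05
position: [0.4961, 0.174, -0.0067]
tool_rot: [3.141, -0.0, 1.571]
force: [-1.9, -0.0, 6.3]
grip_width: 0.0365
```

```bash
python3 - <<'E'
from h import *
s=telemetry.observe();print(s['clock'],s['position'],s['grip_width'],s['force'])
p,d=imaging.grab_frame('side');cv2.imwrite('pics/side5.png',cv2.resize(p[190:310,255:405],None,fx=5,fy=5,interpolation=2))
E
```

```text
5.05 [ 0.49605042  0.174045   -0.006679  ] 0.036483881138420056 [-1.93443765 -0.04237045  6.28102795]
```

View pics/side5.png

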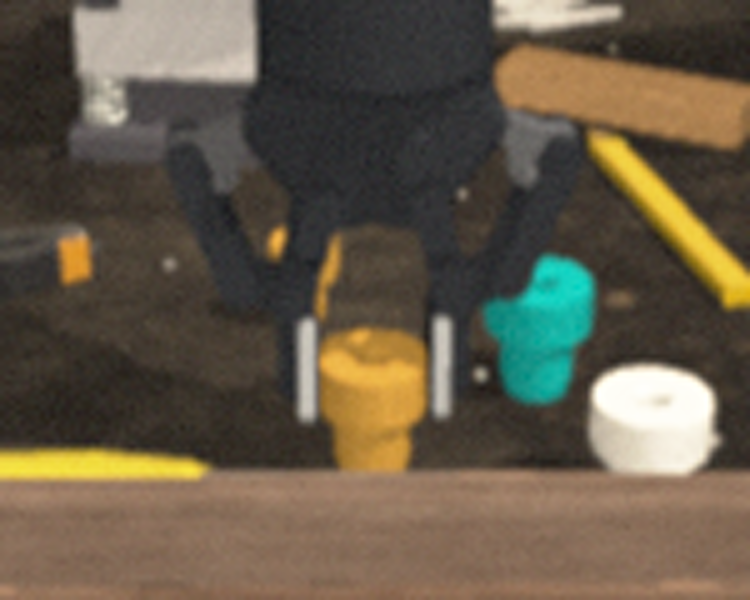

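Request:
{"fn": "carry_out", "kwargs": {"series": [[0,0,-0.04,0,0,0,255],[0,0,-0.09,0,0,0,255],[-0.02,0,-0.14,0,0,0,255],[-0.06,0.01,-0.18,0,0,0,255],[-0.11,0.02,-0.2,0,0,0,255],[-0.16,0.03,-0.214,0,0,0,255],[-0.21,0.04,-0.214,0,0,0,255],[-0.25,0.05,-0.214,0,0,0,255],[-0.284,0.05,-0.214,0,0,0,255],[-0.284,0.05,-0.214,0,0,0,255]], "force": 60}}

```text
clock: 6.35
position: [0.5454, -0.1129, 0.2068]
tool_rot: [-3.141, 0.001, 1.567]
force: [-0.1, 0.6, -2.6]
grip_width: 0.036
```

Request:
{"fn": "carry_out", "kwargs": {"series": [[0,0,0,0,0,0,255],[0,0,0,0,0,0,255],[0,0,0,0,0,0,255]]}}

```text
clock: 6.72
position: [0.546, -0.1092, 0.207]
tool_rot: [3.142, -0.0, 1.572]
force: [-1.0, 0.5, -1.9]
grip_width: 0.0358
```

```bash
python3 - <<'E'
from h import *
import pickle
s=telemetry.observe();print(s['clock'],s['position'],s['tool_rot'],s['grip_width'],s['force'],abs(s['qd']).max())
pickle.dump(s,open('w6.pkl','wb'))
p,d=imaging.grab_frame('wrist');cv2.imwrite('pics/w6.png',p)
cv2.imwrite('pics/w6z.png',cv2.resize(p[120:300,220:420],None,fx=3.3,fy=3.3,interpolation=2))
E
```

```text
6.725 [ 0.54602935 -0.10924811  0.20704736] [ 3.14157480e+00 -1.34554420e-04  1.57192018e+00] 0.03580516142933627 [-0.97433935  0.5210264  -1.92271822] 0.002186530980054888
```

View pics/w6.png

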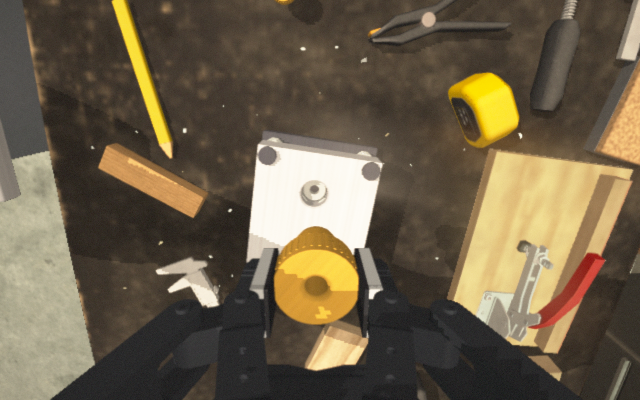

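View pics/w6z.png

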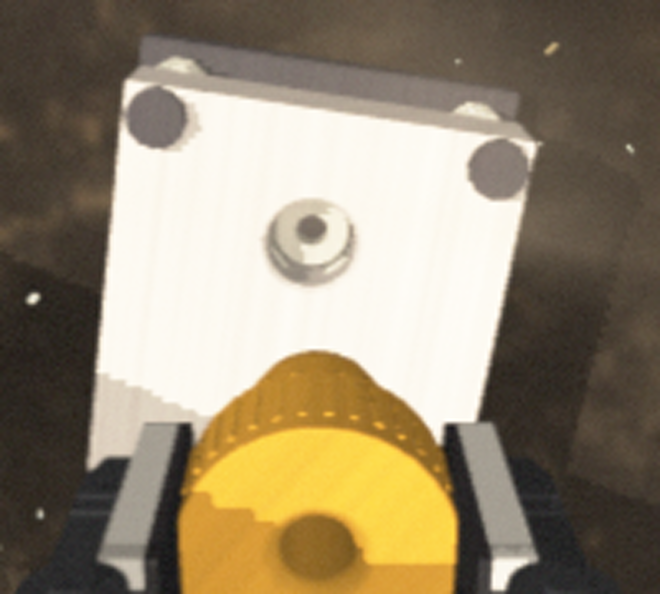

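Wrist view: bushing held upright with its head hole at (316,285). The empty bore mouth is centred near (314.2,193.2); the posts are at (268,155) and (371,171), clear of the fingers.

```bash
python3 - <<'E'
from h import *
import pickle
s=pickle.load(open('w6.pkl','rb'));c,E=campose('wrist',s);t=s['position']
b=ray(c,E,[(314.2,193.2)],.07)[0]; hd=ray(c,E,[(316.2,285)],t[2]+.0507)[0]
print('bore',b,'head',hd,'head-tcp',hd-t)
p=cv2.imread('pics/w6.png'); g=cv2.cvtColor(p,cv2.COLOR_BGR2GRAY)[165:222,285:345]
m=(cv2.GaussianBlur(g,(3,3),0)<225).astype(np.uint8)
cn=[k for k in cv2.findContours(m,1,2)[0] if 200<cv2.contourArea(k)<1500]
for k in cn: e=cv2.fitEllipse(k);print(cv2.contourArea(k),np.array(e[0])+[285,165],e[1])
# cross-check from scene view
c,E=campose('scene');print('scene bore',ray(c,E,[(210+692/4,150+376/4)],.07))
# body front edge
print('bore-head xy',b-hd)
E
```

```text
bore [ 0.54433791 -0.12506768  0.07      ] head [ 0.54626105 -0.1078381   0.25774736] head-tcp [0.0002317  0.00141001 0.0507    ]
445.0 [312.67308044 193.11055946] (25.12990379333496, 27.099164962768555)
scene bore [[ 0.54125841 -0.12885917  0.07      ]]
bore-head xy [-0.00192314 -0.01722957 -0.18774736]
```

```bash
python3 - <<'E'
from h import *
import pickle
s=pickle.load(open('w6.pkl','rb'));c,E=campose('wrist',s)
a,b=ray(c,E,[(267.6,155.5),(371.2,171.2)],.075)[:,:2]; m=(a+b)/2; e=(b-a)/np.linalg.norm(b-a); n=np.array([e[1],-e[0]])
print(a,b,np.linalg.norm(b-a),np.degrees(np.arctan2(e[1],e[0])))
for bore in ([.5443,-.1251],[.543,-.125]): print('lateral',(np.array(bore)-m)@e,'down',(np.array(bore)-m)@n)
E
```

```text
[ 0.50074284 -0.08661207] [ 0.59853924 -0.10153536] 0.09892845559811042 -8.676148620796862
lateral -0.0005996261208040223 down 0.03147693936203948
lateral -0.0018998348514091862 down 0.03157418779060273
```

Request:
{"fn": "carry_out", "kwargs": {"series": [[-0.01,-0.0015,0.02,0,0,0,255],[-0.017,-0.0015,0.06,0,0,0,255],[-0.017,-0.0015,0.09,0,0,0,255],[-0.017,-0.0015,0.115,0,0,0,255],[-0.017,-0.0015,0.13,0,0,0,255],[-0.017,-0.0015,0.13,0,0,0,255],[-0.017,-0.0015,0.13,0,0,0,255]]}}

```text
clock: 7.65
position: [0.5451, -0.1271, 0.0779]
tool_rot: [3.14, 0.0, 1.571]
force: [-0.6, -0.3, -1.5]
grip_width: 0.0358
```

```bash
python3 - <<'E'
from h import *
s=telemetry.observe();print(s['clock'],s['position'],s['tool_rot'],s['grip_width'],s['force'])
ims=[]
for n in ("scene","side"):
    p,_=imaging.grab_frame(n);c,E=campose(n); u=proj(c,E,[[.5445,-.125,.07]])[0];print(n,u,proj(c,E,[s['position']+[0,.001,.0067]]))
    u=u.astype(int);ims.append(cv2.resize(p[u[1]-45:u[1]+45,u[0]-40:u[0]+40],None,fx=5,fy=5,interpolation=2))
cv2.imwrite('pics/c7.png',np.hstack(ims))
E
```

```text
7.65 [ 0.54506138 -0.1270594   0.07787295] [3.14042415e+00 2.16450346e-04 1.57083287e+00] 0.035789111281782665 [-0.64638286 -0.27098822 -1.49949854]
scene [382.96871366 241.81053465] [[384.29257451 237.04045821]]
side [299.32296396 186.12578879] [[298.93008807 179.92182118]]
```

View pics/c7.png

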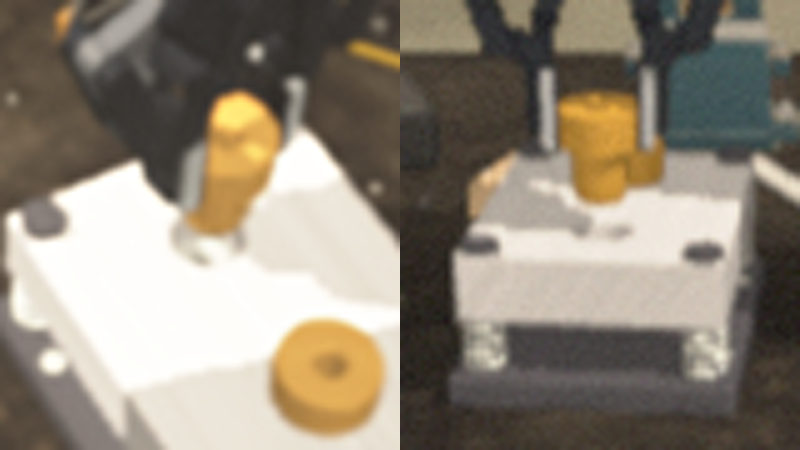

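Scene view: bore at about (383,244), nose just above it at about (385,241). Side view: bore at (300,187), nose at (299,180). They line up to about 1 mm, so I'll go down while watching the force.

Request:
{"fn": "carry_out", "kwargs": {"series": [[0,0,0.006,0,0,0,255],[0,0,0.012,0,0,0,255],[0,0,0.015,0,0,0,255],[0,0,0.018,0,0,0,255],[0,0,0.018,0,0,0,255]]}}

```text
clock: 8.38
position: [0.5444, -0.127, 0.0588]
tool_rot: [-3.141, -0.0, 1.571]
force: [-0.4, -0.1, -1.9]
grip_width: 0.0361
```

```bash
python3 - <<'E'
from h import *
s=telemetry.observe();print(s['clock'],s['position'],s['tool_rot'],s['grip_width'],s['force'],s['moment'])
ims=[]
for n in ("scene","side"):
    p,_=imaging.grab_frame(n);c,E=campose(n); u=proj(c,E,[[.5445,-.125,.07]])[0].astype(int)
    ims.append(cv2.resize(p[u[1]-45:u[1]+45,u[0]-40:u[0]+40],None,fx=5,fy=5,interpolation=2))
cv2.imwrite('pics/c8.png',np.hstack(ims))
E
```

```text
8.375 [ 0.5443833  -0.12697652  0.05877479] [-3.14124234e+00 -7.04910268e-05  1.57079879e+00] 0.036071392309841084 [-0.36908131 -0.13424973 -1.94894835] [-0.01325679 -0.0469759  -0.01678579]
```

View pics/c8.png

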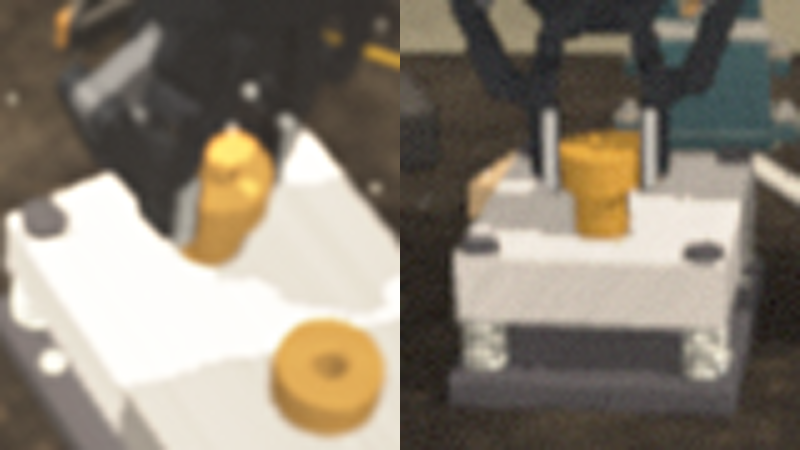

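Nose has entered the bore about 4.5 mm with no contact force. Continuing down, with a 1 mm y correction toward the measured bore.

Request:
{"fn": "carry_out", "kwargs": {"series": [[0.001,0,0.002,0,0,0,255],[0.001,0,0.004,0,0,0,255],[0.001,0,0.006,0,0,0,255],[0.001,0,0.007,0,0,0,255],[0.001,0,0.007,0,0,0,255]]}}

```text
clock: 9.1
position: [0.5445, -0.126, 0.0519]
tool_rot: [-3.141, -0.0, 1.571]
force: [0.3, -0.1, -1.9]
grip_width: 0.0361
```

Request:
{"fn": "carry_out", "kwargs": {"series": [[0,0,0.001,0,0,0,255],[0,0,0.002,0,0,0,255],[0,0,0.003,0,0,0,255],[0,0,0.0035,0,0,0,255],[0,0,0.0035,0,0,0,255]]}}

```text
clock: 9.72
position: [0.5445, -0.126, 0.0485]
tool_rot: [-3.142, -0.0, 1.571]
force: [-0.1, 0.1, -2.8]
grip_width: 0.0362
```

```bash
python3 - <<'E'
from h import *
s=telemetry.observe();print(s['clock'],s['position'],s['tool_rot'],s['grip_width'],s['force'],s['moment'])
E
```

```text
9.725 [ 0.5444945  -0.12600153  0.04847107] [-3.14157510e+00 -1.40417068e-06  1.57077442e+00] 0.03618307820431432 [-0.07805649  0.08531808 -2.80248399] [0.05853234 0.00141051 0.02091079]
```

No contact force, and the shoulder is about 11 mm above the deck. Releasing here.

Request:
{"fn": "carry_out", "kwargs": {"series": [[0,0,0,0,0,0,100],[0,0,0,0,0,0,75],[0,0,0,0,0,0,75],[0,0,0,0,0,0,75],[0,0,-0.02,0,0,0,75],[0,0,-0.05,0,0,0,75],[0,0,-0.08,0,0,0,255],[0,0,-0.08,0,0,0,255],[0,0,-0.08,0,0,0,255],[0,0,-0.08,0,0,0,255]]}}

```text
clock: 10.98
position: [0.544, -0.1259, 0.1276]
tool_rot: [-3.14, -0.0, 1.571]
force: [0.4, -0.5, 0.1]
grip_width: -0.0001
```

```bash
python3 - <<'E'
from h import *
s=telemetry.observe();print(s['clock'],s['position'],s['tool_rot'],s['grip_width'],s['force'],s['moment'])
ims=[]
for n in ("scene","side"):
    p,_=imaging.grab_frame(n);c,E=campose(n); u=proj(c,E,[[.5445,-.125,.07]])[0].astype(int)
    ims.append(cv2.resize(p[u[1]-60:u[1]+40,u[0]-40:u[0]+40],None,fx=5,fy=5,interpolation=2))
cv2.imwrite('pics/c9.png',np.hstack(ims))
p,_=imaging.grab_frame('wrist'); cv2.imwrite('pics/w9.png',p)
E
```

```text
10.975 [ 0.54399682 -0.12591762  0.12762803] [-3.14018892e+00 -1.93784820e-04  1.57082948e+00] -0.00012083079203084002 [ 0.35604385 -0.47402407  0.14606635] [-0.02392415 -0.02932947  0.00604158]
```

View pics/c9.png

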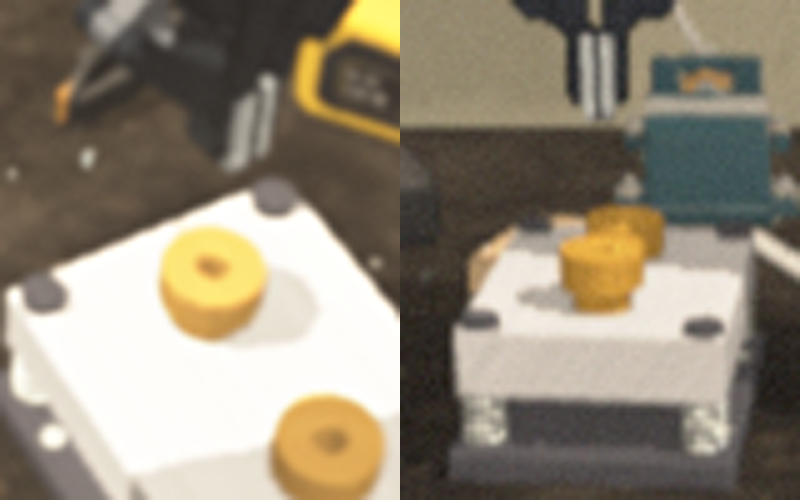

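View pics/w9.png

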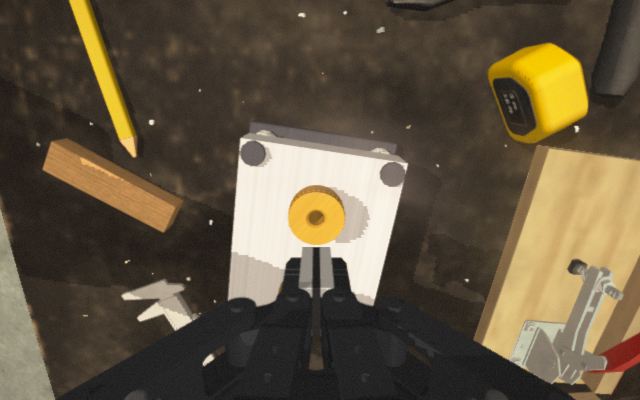

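The bushing stands upright in the bore, head hole at (316,217) in the wrist view, with a visible gap under the shoulder. The fingers are shut above it.

```bash
python3 - <<'E'
from h import *
s=telemetry.observe();c,E=campose('wrist',s);print(s['position'])
for z in (.096,.098): print(ray(c,E,[(316.3,217)],z))
E
```

```text
[ 0.54420753 -0.12597966  0.12792434]
[[ 0.54448702 -0.12574784  0.096     ]]
[[ 0.54448776 -0.12496362  0.098     ]]
```

Request:
{"fn": "carry_out", "kwargs": {"series": [[0,0,0.015,0,0,0,255],[0,0,0.03,0,0,0,255],[0,0,0.045,0,0,0,255],[0,0,0.05,0,0,0,255],[0,0,0.05,0,0,0,255],[0,0,0.05,0,0,0,255]]}}

```text
clock: 11.88
position: [0.5448, -0.1261, 0.0789]
tool_rot: [3.141, 0.0, 1.571]
force: [-0.2, 0.1, 0.3]
grip_width: 0.0002
```

Centred to within 1 mm. Lowering to contact in small steps.

Request:
{"fn": "carry_out", "kwargs": {"series": [[0.0005,0,0.002,0,0,0,255],[0.0005,0,0.004,0,0,0,255],[0.0005,0,0.006,0,0,0,255],[0.0005,0,0.006,0,0,0,255],[0.0005,0,0.006,0,0,0,255]]}}

```text
clock: 12.5
position: [0.5445, -0.1255, 0.0725]
tool_rot: [3.142, 0.0, 1.571]
force: [0.3, 0.5, 0.1]
grip_width: 0.0
```

Request:
{"fn": "carry_out", "kwargs": {"series": [[0,0,0.001,0,0,0,255],[0,0,0.002,0,0,0,255],[0,0,0.003,0,0,0,255],[0,0,0.003,0,0,0,255],[0,0,0.003,0,0,0,255]]}}

```text
clock: 13.12
position: [0.5445, -0.1255, 0.0695]
tool_rot: [-3.142, -0.0, 1.571]
force: [0.4, 0.7, -0.2]
grip_width: 0.0
```

Request:
{"fn": "carry_out", "kwargs": {"series": [[0,0,0.001,0,0,0,255],[0,0,0.002,0,0,0,255],[0,0,0.002,0,0,0,255],[0,0,0.002,0,0,0,255]]}}

```text
clock: 13.62
position: [0.5445, -0.1255, 0.0675]
tool_rot: [3.142, -0.0, 1.571]
force: [-1.2, -0.5, 0.0]
grip_width: -0.0003
```

Request:
{"fn": "carry_out", "kwargs": {"series": [[0,0,0.001,0,0,0,255],[0,0,0.002,0,0,0,255],[0,0,0.002,0,0,0,255],[0,0,0.002,0,0,0,255]]}}

```text
clock: 14.12
position: [0.5446, -0.1255, 0.0656]
tool_rot: [3.141, 0.0, 1.571]
force: [-1.2, -0.3, 4.7]
grip_width: 0.0002
```

Request:
{"fn": "carry_out", "kwargs": {"series": [[0,0,0.001,0,0,0,255],[0,0,0.002,0,0,0,255],[0,0,0.002,0,0,0,255],[0,0,0.002,0,0,0,255]]}}

```text
clock: 14.62
position: [0.5446, -0.1255, 0.0637]
tool_rot: [3.141, 0.0, 1.571]
force: [-1.4, 0.4, 7.7]
grip_width: 0.0001
```

Request:
{"fn": "carry_out", "kwargs": {"series": [[0,0,0.0005,0,0,0,255],[0,0,0.001,0,0,0,255],[0,0,0.0015,0,0,0,255],[0,0,0.0015,0,0,0,255]]}}

```text
clock: 15.12
position: [0.5447, -0.1255, 0.0622]
tool_rot: [3.141, 0.0, 1.571]
force: [-0.8, 0.5, 8.2]
grip_width: 0.0001
```

Request:
{"fn": "carry_out", "kwargs": {"series": [[0,0,0.0005,0,0,0,255],[0,0,0.001,0,0,0,255],[0,0,0.0015,0,0,0,255],[0,0,0.0015,0,0,0,255]]}}

```text
clock: 15.62
position: [0.5447, -0.1255, 0.0607]
tool_rot: [3.141, -0.0, 1.571]
force: [-0.5, 1.1, 8.8]
grip_width: 0.0003
```

Request:
{"fn": "carry_out", "kwargs": {"series": [[0,0,0.0005,0,0,0,255],[0,0,0.001,0,0,0,255],[0,0,0.0015,0,0,0,255],[0,0,0.0015,0,0,0,255]]}}

```text
clock: 16.12
position: [0.5447, -0.1255, 0.0592]
tool_rot: [3.141, 0.0, 1.571]
force: [-0.7, 0.0, 7.8]
grip_width: -0.0002
```

Force steady at about 8 N, so it is sliding in. Continuing in small steps until the force rises.

Request:
{"fn": "carry_out", "kwargs": {"series": [[0,0,0.0005,0,0,0,255],[0,0,0.001,0,0,0,255],[0,0,0.0015,0,0,0,255],[0,0,0.0015,0,0,0,255]]}}

```text
clock: 16.62
position: [0.5447, -0.1255, 0.0577]
tool_rot: [3.141, 0.0, 1.571]
force: [-1.2, -0.1, 8.4]
grip_width: -0.0001
```

Request:
{"fn": "carry_out", "kwargs": {"series": [[0,0,0.0005,0,0,0,255],[0,0,0.001,0,0,0,255],[0,0,0.0015,0,0,0,255],[0,0,0.0015,0,0,0,255]]}}

```text
clock: 17.12
position: [0.5447, -0.1255, 0.0563]
tool_rot: [3.141, 0.0, 1.571]
force: [-0.5, 0.5, 10.5]
grip_width: -0.0
```

Request:
{"fn": "carry_out", "kwargs": {"series": [[0,0,0.0005,0,0,0,255],[0,0,0.001,0,0,0,255],[0,0,0.0015,0,0,0,255],[0,0,0.0015,0,0,0,255]]}}

```text
clock: 17.62
position: [0.5448, -0.1255, 0.0548]
tool_rot: [3.141, 0.0, 1.571]
force: [-0.9, 1.0, 7.5]
grip_width: -0.0003
```

Request:
{"fn": "carry_out", "kwargs": {"series": [[0,0,0.0005,0,0,0,255],[0,0,0.001,0,0,0,255],[0,0,0.001,0,0,0,255]]}}

```text
clock: 18.0
position: [0.5447, -0.1255, 0.0538]
tool_rot: [3.141, 0.0, 1.571]
force: [-1.6, 1.4, 9.9]
grip_width: -0.0001
```

Request:
{"fn": "carry_out", "kwargs": {"series": [[0,0,0.0005,0,0,0,255],[0,0,0.001,0,0,0,255],[0,0,0.001,0,0,0,255]]}}

```text
clock: 18.38
position: [0.5448, -0.1255, 0.0529]
tool_rot: [3.141, 0.0, 1.571]
force: [-2.1, 0.7, 10.2]
grip_width: 0.0001
```

Request:
{"fn": "carry_out", "kwargs": {"series": [[0,0,0.0005,0,0,0,255],[0,0,0.001,0,0,0,255],[0,0,0.001,0,0,0,255]]}}

```text
clock: 18.75
position: [0.5448, -0.1255, 0.052]
tool_rot: [3.141, 0.0, 1.571]
force: [-2.8, 0.6, 13.9]
grip_width: -0.0001
```

Force is rising, so the shoulder is probably seating. Going on to 18–20 N in 1 mm steps (about 2.3 N each).

Request:
{"fn": "carry_out", "kwargs": {"series": [[0,0,0.0005,0,0,0,255],[0,0,0.001,0,0,0,255],[0,0,0.001,0,0,0,255]]}}

```text
clock: 19.12
position: [0.5448, -0.1255, 0.0511]
tool_rot: [3.141, 0.0, 1.571]
force: [-2.4, 1.5, 15.0]
grip_width: -0.0001
```

Request:
{"fn": "carry_out", "kwargs": {"series": [[0,0,0.0005,0,0,0,255],[0,0,0.001,0,0,0,255],[0,0,0.001,0,0,0,255]]}}

```text
clock: 19.5
position: [0.5448, -0.1255, 0.0501]
tool_rot: [3.141, 0.0, 1.571]
force: [-3.7, 0.5, 17.3]
grip_width: -0.0002
```

Request:
{"fn": "carry_out", "kwargs": {"series": [[0,0,0.0004,0,0,0,255],[0,0,0.0007,0,0,0,255],[0,0,0.0007,0,0,0,255],[0,0,0.0007,0,0,0,255],[0,0,0.0007,0,0,0,255]]}}

```text
clock: 20.12
position: [0.5448, -0.1255, 0.0496]
tool_rot: [3.141, 0.0, 1.571]
force: [-3.9, 0.4, 17.1]
grip_width: 0.0001
```

```bash
python3 - <<'E'
from h import *
f=[]
for i in range(3):
  s=telemetry.observe(); f.append(s['force'][2])
  p,_=imaging.grab_frame('side')
print(f,s['position'],s['tool_rot'])
cv2.imwrite('pics/s10.png',cv2.resize(p[140:240,250:350],None,fx=6,fy=6,interpolation=2))
E
```

```text
[np.float64(17.124572173469915), np.float64(17.52249747636847), np.float64(18.43901075629166)] [ 0.54476334 -0.12551468  0.04953433] [3.14089492e+00 5.96471261e-05 1.57077037e+00]
```

View pics/s10.png

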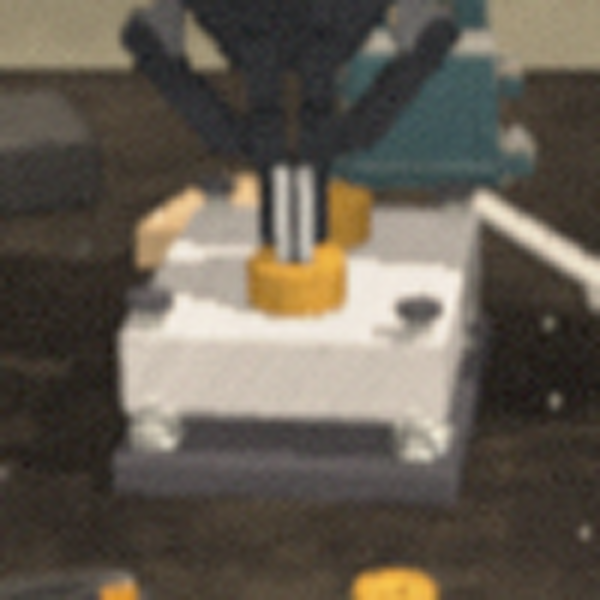

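Shoulder appears flush on the sunken deck at about (299,192) in the side image, under 17–18 N. Adding 0.6 mm to reach about 19 N, holding, then lifting off.

Request:
{"fn": "carry_out", "kwargs": {"series": [[0,0,0.0003,0,0,0,255],[0,0,0.0006,0,0,0,255],[0,0,0.0006,0,0,0,255],[0,0,0.0006,0,0,0,255],[0,0,0.0006,0,0,0,255]]}}

```text
clock: 20.9
position: [0.5448, -0.1255, 0.049]
tool_rot: [3.141, 0.0, 1.571]
force: [-4.7, 0.8, 20.4]
grip_width: 0.0001
```

Request:
{"fn": "carry_out", "kwargs": {"series": [[0,0,-0.003,0,0,0,255],[0,0,-0.008,0,0,0,255],[0,0,-0.02,0,0,0,255],[0,0,-0.05,0,0,0,255],[0,0,-0.08,0,0,0,255],[0,0,-0.1,0,0,0,255],[0,0,-0.1,0,0,0,255],[0,0,-0.1,0,0,0,255]]}}

```text
clock: 21.9
position: [0.5441, -0.1255, 0.1478]
tool_rot: [-3.141, -0.0, 1.571]
force: [0.1, -0.2, 0.0]
grip_width: -0.0003
```

```bash
python3 - <<'E'
from h import *
s=telemetry.observe();print(s['clock'],s['position'],s['force'])
p1,_=imaging.grab_frame('side');p2,_=imaging.grab_frame('scene');p3,dw=imaging.grab_frame('wrist');cv2.imwrite('pics/w11.png',p3)
cv2.imwrite('pics/c11.png',np.hstack([cv2.resize(p1[145:235,255:335],None,fx=5,fy=5,interpolation=2),cv2.resize(p2[195:285,345:425],None,fx=5,fy=5,interpolation=2)]))
c,E=campose('wrist',s)
v,u=np.mgrid[0:400,0:640]; q=cv2.undistortPoints(np.float64(np.c_[u.ravel(),v.ravel()]).reshape(-1,1,2),c['mtx'],c['dist_coeffs'])[:,0]
Z=dw.ravel()[:,None]; P=(np.c_[q*Z,Z]@E[:3,:3].T+E[:3,3]); ok=Z[:,0]>0
r=np.hypot(P[:,0]-.5445,P[:,1]+.1255)
h=ok&(r<.016)&(r>.007)&(P[:,2]>.05); k=ok&(r>.022)&(r<.03)&(P[:,2]>.05)
print('head z',np.median(P[h,2]),h.sum(),'deck z',np.median(P[k,2]),k.sum())
A=np.c_[P[h,:2]-[.5445,-.1255],np.ones(h.sum())]; print('head plane slope',np.linalg.lstsq(A,P[h,2],rcond=None)[0])
E
```

```text
21.9 [ 0.54411021 -0.1254565   0.14776404] [ 0.05375043 -0.20052029  0.04939802]
head z 0.21976847998868415 7516 deck z 0.23444468726108625 7790
head plane slope [-0.05018925  4.43291042  0.16817207]
```

View pics/c11.png

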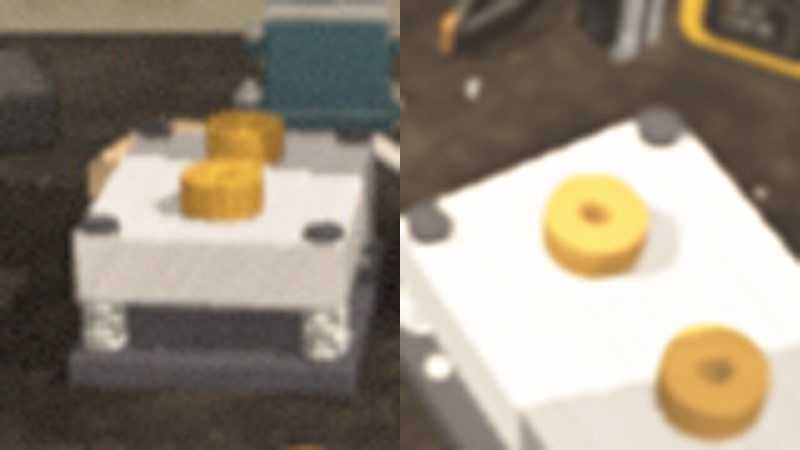

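View pics/w11.png

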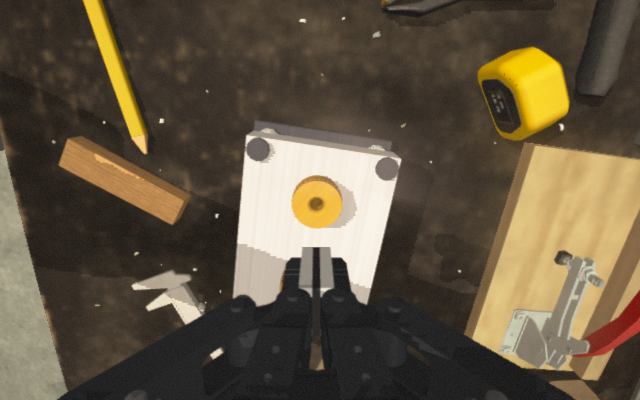

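Both fixed views show the head flush on the deck like the seated neighbour, with the deck back up. My depth check picked up gripper pixels, so I'll redo it excluding them.

```bash
python3 - <<'E'
from h import *
for n in ('wrist','scene','side'):
    s=telemetry.observe();c,E=campose(n,s);H=[];D=[];S=[]
    for i in range(2):
        p,dw=imaging.grab_frame(n)
        v,u=np.mgrid[0:400,0:640]; q=cv2.undistortPoints(np.float64(np.c_[u.ravel(),v.ravel()]).reshape(-1,1,2),c['mtx'],c['dist_coeffs'])[:,0]
        Z=dw.ravel()[:,None]; P=(np.c_[q*Z,Z]@E[:3,:3].T+E[:3,3]); ok=(Z[:,0]>0)&(P[:,2]>.06)&(P[:,2]<.11)
        ctr=np.array([.5445,-.1255]) 
        r=np.hypot(*(P[:,:2]-ctr).T)
        h=ok&(r<.015)&(r>.007)&(P[:,2]>.08); k=ok&(r>.024)&(r<.032)&(P[:,2]<.08)
        H.append(np.median(P[h,2]));D.append(np.median(P[k,2]))
        A=np.c_[P[h,:2]-ctr,np.ones(h.sum())];S.append(np.linalg.lstsq(A,P[h,2],rcond=None)[0][:2])
        jc=ctr+76e-3*np.array([-.151,-.9885]); r2=np.hypot(*(P[:,:2]-jc).T); h2=ok&(r2<.015)&(r2>.007)&(P[:,2]>.08)
    print(n,'head',np.mean(H),'deck',np.mean(D),'diff',np.mean(H)-np.mean(D),'slope',np.mean(S,0),'neighbour head',np.median(P[h2,2]) if h2.sum()>5 else None)
print(telemetry.observe()['clock'])
E
```

```text
wrist head 0.08731722314363485 deck 0.0693247360624524 diff 0.01799248708118245 slope [-0.0022584   0.00070497] neighbour head None
scene head 0.08761278906884032 deck 0.06956628268760207 diff 0.018046506381238253 slope [-0.00360216  0.00686737] neighbour head 0.08715351335021287
side head 0.08792875813768553 deck 0.0700205901381313 diff 0.01790816799955422 slope [-0.00721875  0.01297899] neighbour head 0.08812417809325648
22.35
```

All three cameras put the head 18.0 mm above the deck, so the shoulder is flush. The deck is at about 70 mm and the head is level. Handing in.

```bash
python3 -c "
from workcell import ticket
print(ticket.job_done())"
```

```text
the job is handed in; nothing more can be done
None
```

The larger brass bushing is pressed fully home in the bore that was empty, and I handed the job in at about 22 s of the 69 s allowed. I let it go in the bore, then pressed its head with the closed fingertips. It slid in at about 8–10 N, and I took the force up to about 20 N, well short of the 25 N limit, before lifting clear.

**Last checks:**
- **Seating:** depth from all three cameras put the head 17.9–18.05 mm above the deck, so the shoulder is flush. The head was level to within about 0.015 rad.
- **Deck:** back up at about 69–70 mm.
- **Clearance:** the gripper was about 80 mm above the head, with no force reading.
- **Small bushing:** I did not touch it, but I did not measure its position again at the end.

**What disagreed:**
- **Fingertip position:** the real fingertips end about 31 mm short of the reported tool point. My first grasp therefore closed on air above the head; it moved nothing, and I corrected for the offset afterwards.
- **Bore position:** the scene camera placed the bore 3–4 mm from the wrist camera's estimate, before allowing for a similar offset it showed on the bushing. I relied on the wrist camera, and the bushing entered without contact force.
- **First depth check:** it picked up gripper pixels, so I redid it without them.

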